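Third hand for a tiled tray

ROBOT

A 6-joint arm with a two-finger parallel gripper is mounted at the origin on the work surface. World frame = base frame: x ahead of the robot, y to its left, z up, the work surface at z = 0. Lengths are in m, angles in rad, forces in N, time in s.
With the tool pointing down it reaches from about 0.35 to 0.975 m from the base axis. Payload 17.4 kg.
Tool frame: the origin (TCP) lies at the very end of the fingers, on their centre line; the grasp point (between the pads) lies 19 mm behind it; z points along the fingers, y is the direction in which the jaws open and shut (so a half turn about z gives the same grasp; the last joint's range is limited). The gripper opens to 85 mm and grips with 20 to 120 N. Pads are 22 mm wide; open, the fingers measure 114 mm over their backs; the gripper's body (76 mm by 85 mm) begins 54 mm behind the grasp point. The pads swing forward as they close: fully open they stand 13 mm farther back than shut.
Start: joints at [-1.381, 0.116, 1.442, -0, 1.584, -0.038], TCP at [0.152, -0.658, 0.231] pointing down, gripper open.
Joint ranges: [-2.83, 2.83], [-0.83, 2.19], [0.07, 2.5], [-1.14, 4.28], [0.01, 3], [-2.97, 2.97]. Speed limits (rad/s): [1.89, 1.89, 2.22, 3.14, 3.14, 3.14].

INTERFACE

Orientations are given as a unit quaternion [w, x, y, z].
In Python, from bench import arm, vision, finder gives the robot as it stands.
- The arm moves only by the shell command python3 -m creep 'ROWS' [OPENING]. ROWS is JSON, a list of rows, each a list of 4 numbers: the shift along the tool's x, y, z in m, then the turn about the tool's z in rad. In form: [[x, y, z, turn], ...]. A call has 1 to 20 rows; each row shifts and turns the commanded pose from where the row before left it, along the tool's axes as they then stand; what a row does not reach is not made up. A row lasts 1/8 s, in which the tool goes at most 62.5 mm and 10.7 degrees, less where a joint would pass 70% of its speed; a pose out of reach is approached as far as the arm can. A call with a gripper value outside its range is refused whole. OPENING is the closure in counts, from 0 (fully open) to 255 (shut), set as the call begins (- or left out, the last holds). The fingers move at their own pace and stop on an object; the grip force is fixed at half the most. Time passes only in rows, so rows that do not move let the fingers close. It gives the time, the measured TCP pose, the force and the opening at its end, in the units of the state.
- arm.observe(): the state, without advancing time (a new reading comes with each control period).
- vision.snapshot(name): name is "scene" or "side" or "wrist"; returns the picture (400x640x3 uint8, blue, green, red); there is no depth.
- vision.camera_params(name): a dict with "fx", "fy", "cx", "cy" (pixels), "k1" (the pictures are not rectified: a ray, as slopes to the right and down, at radius r is drawn at 1 + k1 r^2 times it, then the intrinsics apply), "origin" and "orientation" of the camera in the world. Camera axes: x right, y up, looking along -z (the intrinsics and any distortion apply to the point x, -y, -z); pixel columns grow to the right and rows downward; lengths in m; the calibration is good to about 2 mm. A picture is of the moment at which its call begins: read the wrist's pose just before it. camera_params takes no time and is no camera call; for the wrist camera it gives the pose at the moment of the call.
- arm.job_done(): hands the job in, once; it reports no verdict.
Trained networks look in the newest picture that a camera, given by its name, has taken for a name from the list of things; names that differ only in an ending like _2 or _b are one class to them, and where a whole thing is asked for, a point or a joint stands for the part that bears it (a point fixed in the world has none). Each returns a list of dicts, best first, with "p" (0 to 1); they miss things now and then, are a little off and sometimes report something else, mostly with a low value. They report only what shows in the picture. A call takes as long as a camera call. They do not tell look-alikes from the thing itself.
- finder.trace(label, camera): "pixels" (400x640 bool, what is visible of it).
- finder.tip_of(label, camera): "at" ([x, y, z] in m, in the coordinates of the camera as it stood for that picture, good to about 4 mm: a listed point, or the origin of a listed thing).
The state is a dict: "clock": time; "q": joint angles; "qd": joint speeds; "effort": joint torques, N m; "tcp_pos": TCP position; "tcp_rot": TCP orientation; "contact_force": force on the tool from outside, world axes, zero at the start; "wrist_torque": the same for the moment, N m; "grip_width": opening from 0.0 (shut) to 1.0 (fully open).
Only numpy, scipy, OpenCV 4.12 (cv2) and the standard library are available. Lean on these libraries where they do the work, as an engineer would, in place of code of your own. Each camera call takes 0.05 s, during which the arm holds its last target. There are 200 camera calls.

TASK

First press the tipped-up terracotta tile down so that it lies level in its wooden tray. Then slide the tray along the bench, grip end towards the robot, centred and square against the sprung stop, and push until the stop's pad is about half-way through its travel, so that I can fasten the tray: keep it flat on the bench and finish with the gripper still pushing steadily on it, not letting go. Leave the pots, the tape roll and the screwdriver where they are.

Things in the scene. Friction and masses are not known exactly. Their poses are not given: they have to be found in the camera images.
- tray: loose wooden tray 140 mm long (x), 130 mm wide (y), 0.25-0.45 kg. Origin: centre of underside, z up. Solid base 16 mm thick; rims round the tile, tops 29 mm above the bench: far (+x) rim 10 mm thick, side rims 8 mm. Upright grip at the near (-x) end. The flat +x end goes against the pad; it starts some 20 to 70 mm short of it, turned up to 0.28 rad and up to 30 mm off centre
- tray_grip (a point): middle of the tray's upright wooden grip, at x = -63 mm on the tray, 50 mm above its underside: board 14 mm thick (tray x), 80 mm wide (tray y), top 71 mm above the bench, flush with the tray's near end. Can be pinched from above across its thickness (the level tile's top beside it is 26 mm above the bench) or pushed from the robot's side. Axes as the tray's
- tile: terracotta tile 112 x 110 x 10 mm, 0.23 kg, loose in the tray with 2 mm of play each side. Origin: centre of underside, z normal to the tile. At the start its far (+x) edge is tipped up about 0.08 rad on the cork strip, its near edge on the tray's floor. Level, its underside lies on that floor, 16 mm above the tray's underside, its top 3 mm below the rims
- strip (a joint): cork strip 12 x 70 mm under the tile's far part, tight in a groove in the tray's floor, centred at x = +40 mm of the tray, y = 0. 0 = standing 8 mm proud (the start), 0.008 m = pushed in flush with the floor. It takes about 6 N to push in and stays where it is pushed
- stop: wooden stop block on a steel foot, fixed to the bench at a varying place and angle, carrying the sprung pad on its near side. Origin: on the bench below the middle of the pad's front face at rest; x points away from the robot, the way the pad is pushed, y along the pad's face, z up. Block 160 mm wide, 56 mm high, its front 50 mm beyond the origin; the foot ends 126 mm beyond
- pad (a joint): how far the stop's pad is pushed in (along the stop's +x): 0 = at rest, 0.022 m = fully in. Spring of 1000 N/m without preload (1 N per mm), so half-way is 0.011 m and 11 N
- pad_face (a point): middle of the front face of the pad, moving with it: plywood plate 130 mm wide (as wide as the tray), from 4 to 34 mm above the bench; this point is 19 mm above the bench. Axes as the stop's
- tumbler: bystander: upright terracotta tumbler, 82 mm across, 112 mm high, open at the top, to one side of the tray. Origin: centre of its foot
- bowl: bystander: terracotta bowl, 104 mm across, 60 mm high, to one side of the tray. Origin: centre of its foot
- tape: bystander: roll of tape lying flat, 84 mm across, 25 mm high, to the right of the tray's grip end. Origin: centre of its underside
- driver: bystander: screwdriver lying on the bench to the left of the tray's grip end, about along the stop's y. Origin: its underside, near its middle
Mind the look-alikes: they are no part of the job. What is shaped like the tray but green or white is not meant.

How it is judged:
On the way, in this order (a step that is already met when the one before it is completed fails the run):
1. the tile lies level in the tray, the cork strip pushed in (angle between tile's own z axis and vertical below 0.025 rad and value of joint strip above 0.0065 m and z of tile in the frame of tray below 0.0185 m), for 0.2 s.
2. the tray stands centred and square against the pad, the pad pushed about half-way in (value of joint pad between 0.007 and 0.015 m and contact force between tray and stop between 6.5 and 15.5 N and angle between the x axis of tray and the x axis of stop, either way round below 0.08 rad and y of tray in the frame of stop between -0.012 and 0.012 m and x of tray_grip in the frame of stop below -0.1 m), for 0.3 s.
At the end, for the whole second after the job is handed in: Fingers still press on the tray (over 1.5 N). Tray at rest, flat on the bench, grip end to the robot, square to the stop within 0.08 rad, centred within 12 mm, pad pushed in steadily 7 to 15 mm (6.5 to 15.5 N). Tile level in the tray within 0.025 rad, cork strip in at least 6.5 of 8 mm (all of step 1 and all of step 2 and angle between tray's own z axis and vertical below 0.03 rad and height (world z) of tray below 0.004 m and contact force between the fingers and tray above 1.5 N and linear speed of tray below 0.006 m/s and velocity of joint pad between -0.004 and 0.004 m/s); the arm keeps its last pose, push and grip.
It fails at once if the tumbler is shifted by more than 25 mm or tipped (distance of tumbler from where it was at the start of the episode above 0.025 m or angle between tumbler's own z axis and vertical above 0.5 rad).
It fails at once if the bowl is shifted by more than 25 mm or tipped (distance of bowl from where it was at the start of the episode above 0.025 m or angle between bowl's own z axis and vertical above 0.5 rad).
It fails at once if the tape roll is shifted by more than 25 mm or tipped (distance of tape from where it was at the start of the episode above 0.025 m or angle between tape's own z axis and vertical above 0.5 rad).
It fails at once if the screwdriver is shifted by more than 25 mm (distance of driver from where it was at the start of the episode above 0.025 m).
It also fails if it takes over 46 s, if anything falls off the work surface, if the arm or the gripper's body presses on something with over 40 N, if the wrist force passes 120 N, or if a joint passes its speed limit or range.

## Working session

There is one attempt and no reset: what is moved stays moved. The work goes in short steps, Python scripts to look and compute and a shell command to move; the robot and the scene stay as the last step left them, time stands still between calls to the robot, and variables do not carry over. Pictures are saved under pics/ and viewed, about 8 in all and at most 12, crops included, and the job is handed in when it is done.

```bash
mkdir -p pics; ls; cat > h.py <<'E'
import numpy as np, cv2
from scipy.spatial.transform import Rotation as R
from bench import arm, vision, finder
def rot(q): return R.from_quat([q[1],q[2],q[3],q[0]]).as_matrix()
def c2w(p,P): return rot(P["orientation"])@np.array(p)+np.array(P["origin"])
def ray(uv,P):
    d=np.array([(uv[0]-P["cx"])/P["fx"],(uv[1]-P["cy"])/P["fy"]]); s=d.copy()
    for _ in range(20): s=d/(1+P["k1"]*(s@s))
    return rot(P["orientation"])@np.array([s[0],-s[1],-1.])
def onplane(uv,P,z):
    r=ray(uv,P);o=np.array(P["origin"]);return o+r*(z-o[2])/r[2]
def proj(p,P):
    c=rot(P["orientation"]).T@(np.array(p)-P["origin"]);s=np.array([c[0],-c[1]])/-c[2]
    s=s*(1+P["k1"]*(s@s));return np.array([P["cx"]+P["fx"]*s[0],P["cy"]+P["fy"]*s[1]])
E
python3 - <<'E'
from h import *
ims=[]
for c in ["scene","side"]:
    im=vision.snapshot(c);P=vision.camera_params(c);cv2.imwrite(f"pics/{c}0.png",im)
    print(c,np.round(P["origin"],3))
    for n in ["tray","tray_grip","tile","stop","pad_face","tumbler","bowl","tape","driver"]:
        print(n,[(round(d["p"],2),np.round(c2w(d["at"],P),3).tolist()) for d in finder.tip_of(n,c)])
s=arm.observe();print(s)
E
```

```text
pics
scene [ 0.924 -0.418  0.847]
tray [(0.73, [0.547, 0.022, 0.004]), (0.73, [0.314, -0.147, 0.003]), (0.71, [0.335, 0.083, -0.003])]
tray_grip [(0.96, [0.484, 0.01, 0.051]), (0.92, [0.288, 0.044, 0.051]), (0.9, [0.267, -0.104, 0.049])]
tile [(0.72, [0.547, 0.022, 0.023])]
stop [(0.56, [0.673, -0.002, 0.0])]
pad_face [(0.66, [0.671, 0.002, 0.021])]
tumbler [(0.63, [0.59, 0.225, 0.003])]
bowl [(0.72, [0.608, -0.229, -0.003])]
tape [(0.74, [0.489, -0.227, 0.001]), (0.28, [0.547, 0.019, -0.0])]
driver [(0.82, [0.484, 0.194, -0.001]), (0.36, [0.481, 0.008, 0.05])]
side [ 0.302 -0.523  0.775]
tray [(0.81, [0.549, 0.018, -0.001]), (0.72, [0.341, 0.078, -0.0]), (0.71, [0.315, -0.151, -0.003])]
tray_grip [(0.9, [0.485, 0.008, 0.049]), (0.66, [0.269, -0.104, 0.05])]
tile [(0.86, [0.546, 0.02, 0.015])]
stop []
pad_face [(0.56, [0.675, 0.0, 0.016])]
tumbler [(0.83, [0.59, 0.226, -0.0])]
bowl [(0.82, [0.612, -0.227, -0.004]), (0.71, [0.486, 0.197, 0.001])]
tape [(0.74, [0.493, -0.228, -0.001])]
driver [(0.73, [0.485, 0.197, 0.001])]
{'clock': 1.0, 'q': array([-1.38081607e+00,  1.15996947e-01,  1.44159979e+00, -2.14189910e-05,
        1.58398614e+00, -3.77908104e-02]), 'qd': array([ 0.00031456, -0.00022586,  0.00054575,  0.00054838,  0.00151167,
       -0.00098784]), 'effort': array([ 2.96375229e-04, -7.31762266e+01, -6.32629824e+01, -2.79864025e-07,
        4.96964294e-04,  1.37454055e-05]), 'tcp_pos': array([ 0.15241255, -0.65757715,  0.23130533]), 'tcp_rot': array([ 5.68822529e-06,  9.93522065e-01,  1.13639373e-01, -1.03059604e-05]), 'contact_force': array([-0.68939306, -0.27644786, -0.52705623]), 'wrist_torque': array([-0.03213225, -0.0594127 , -0.00979067]), 'grip_width': 1.0056576768802699}
```

View pics/scene0.png

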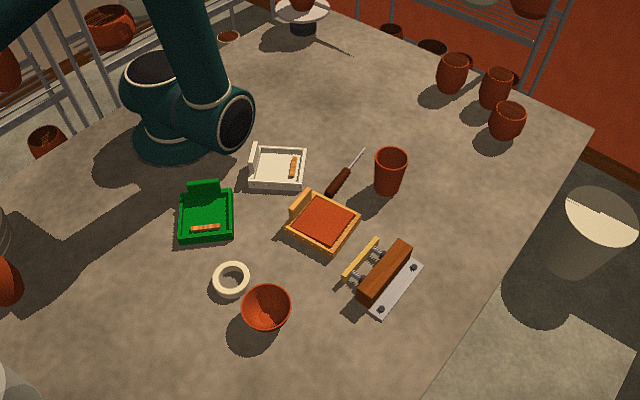

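View pics/side0.png

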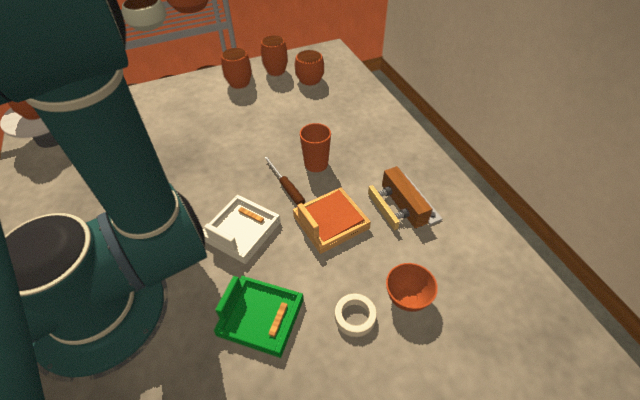

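The scene view shows the wooden tray with its tile at about (323,222) and the stop at (385,275). The green tray (205,215) and the white tray (278,168) are the look-alikes. The tumbler and driver lie to the left, the bowl and tape to the right. The side view agrees, with the tray at (333,218) and the pad at (385,207). Next I go above the tray for a close look with the wrist camera.

```bash
python3 -m creep '[[0.035,-0.041,-0.007,0],[0.035,-0.041,-0.007,0],[0.035,-0.041,-0.007,0],[0.035,-0.041,-0.007,0],[0.035,-0.041,-0.007,0],[0.035,-0.041,-0.007,0],[0.035,-0.041,-0.007,0],[0.035,-0.041,-0.007,0],[0.035,-0.041,-0.007,0],[0.035,-0.041,-0.007,0],[0.035,-0.041,-0.007,0],[0.035,-0.041,-0.007,0],[0.035,-0.041,-0.007,0],[0.035,-0.041,-0.007,0]]' 255 && python3 -m creep '[[0,0,0,-0.167],[0,0,0,-0.167],[0,0,0,-0.167],[0,0,0,-0.167],[0,0,0,-0.167],[0,0,0,-0.167],[0,0,0,-0.167],[0,0,0,-0.167],[0,0,0,-0.167],[0,0,0,0]]'
python3 - <<'E'
from h import *
s=arm.observe();print(s["tcp_pos"],s["tcp_rot"],s["q"])
P=vision.camera_params("wrist");im=vision.snapshot("wrist");cv2.imwrite("pics/w0.png",im);print(P["origin"])
for n in ["tray","tray_grip","tile","stop","pad_face"]:
    print(n,[(round(d["p"],2),np.round(c2w(d["at"],P),3).tolist()) for d in finder.tip_of(n,"wrist")])
E
```

```text
clock: 2.75
tcp_pos: [0.5006, 0.0141, 0.3298]
tcp_rot: [0.0, 0.994, 0.114, 0.0]
contact_force: [0.9, -1.3, -0.7]
grip_width: -0.002
clock: 4.0
tcp_pos: [0.5001, 0.0123, 0.3294]
tcp_rot: [0.0, 0.649, 0.761, 0.0]
contact_force: [-0.2, 0.7, 0.0]
grip_width: -0.002
[0.50009957 0.01226652 0.32940041] [7.06411183e-05 6.48681273e-01 7.61060181e-01 4.13465160e-05] [-2.64592126e-02 -2.75030046e-01  1.65284254e+00 -2.49003660e-05
  1.76361829e+00 -1.85559499e-01]
[0.48875032 0.08263197 0.47158072]
tray [(0.92, [0.314, -0.146, -0.002]), (0.82, [0.339, 0.08, -0.002])]
tray_grip [(0.91, [0.486, 0.009, 0.05]), (0.89, [0.269, -0.107, 0.053]), (0.84, [0.286, 0.043, 0.052])]
tile [(0.79, [0.551, 0.021, 0.018]), (0.29, [0.673, 0.002, 0.017])]
stop [(0.87, [0.668, 0.0, -0.001])]
pad_face [(0.73, [0.671, -0.002, 0.017])]
```

View pics/w0.png

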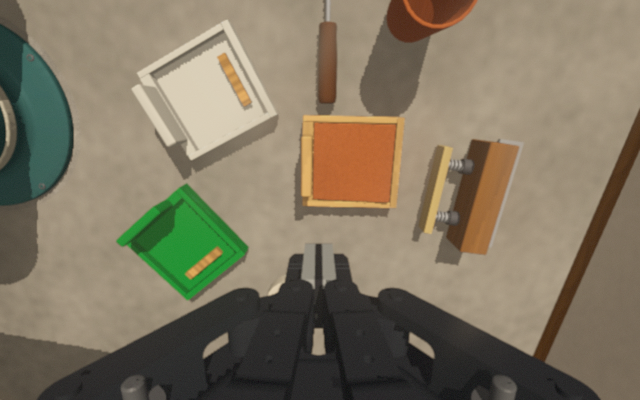

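The wrist view shows the tray with rim corners at about (305,116), (404,116), (397,209) and (302,207). The front edge of the pad runs from (439,147) to (425,233). I now compute the yaws and the press point.

```bash
python3 - <<'E'
from h import *
P=vision.camera_params("wrist")
def yaw(v): return np.arctan2(v[1],v[0])
im=cv2.imread("pics/w0.png")
def fit(lbl,z):
    for d in finder.trace(lbl,"wrist")[:2]:
        m=d["pixels"].astype(np.uint8); n=m.sum()
        v,u=np.nonzero(m); 
        pts=np.array([onplane((a,b),P,z)[:2] for a,b in zip(u[::3],v[::3])])*1000
        r=cv2.minAreaRect(pts.astype(np.float32));print(lbl,round(d["p"],2),n,np.round(r[0],1),np.round(r[1],1),round(r[2],2),np.deg2rad(r[2]).round(3))
fit("tile",.03);fit("pad",.034);fit("tray",.029);fit("stop",.056)
c=[onplane(q,P,.029) for q in [(305,116),(404,116),(397,209),(302,207)]]
print(np.round(c,4)); print("far edge yaw",yaw(c[1]-c[2])-np.pi/2,"sides",yaw(c[1]-c[0]),yaw(c[2]-c[3]))
a,b=onplane((439,147),P,.034),onplane((425,233),P,.034);print("pad",a,b,(a+b)/2,np.linalg.norm(a-b),yaw(a-b)-np.pi/2)
E
```

```text
tile 0.64 6068 [549.2  19.9] [112.3 110.9] 7.66 0.134
pad 0.83 1767 [682.4   1.4] [ 45.3 132.1] 1.9 0.033
tray 0.95 2823 [546.1  20.5] [141.8 130.7] 7.93 0.138
tray 0.7 8033 [ 315.  -144.7] [150.9 145.7] 48.75 0.851
stop 0.85 7411 [709.1   3.6] [114.  165.4] 1.67 0.029
[[ 0.4723  0.0738  0.029 ]
 [ 0.6059  0.0953  0.029 ]
 [ 0.627  -0.0363  0.029 ]
 [ 0.487  -0.0556  0.029 ]]
far edge yaw 0.158629552464693 sides 0.15925014273669283 0.1369153353736258
pad [0.66241238 0.06242525 0.034     ] [ 0.67575555 -0.06525665  0.034     ] [ 0.66908396 -0.0014157   0.034     ] 0.12837720509339348 0.10412525257270322
```

```bash
python3 - <<'E'
import cv2
im=cv2.imread("pics/w0.png")[90:270,280:540];cv2.imwrite("pics/w0c.png",cv2.resize(im,None,fx=3,fy=3,interpolation=cv2.INTER_CUBIC))
E
```

```text
(no output)
```

View pics/w0c.png

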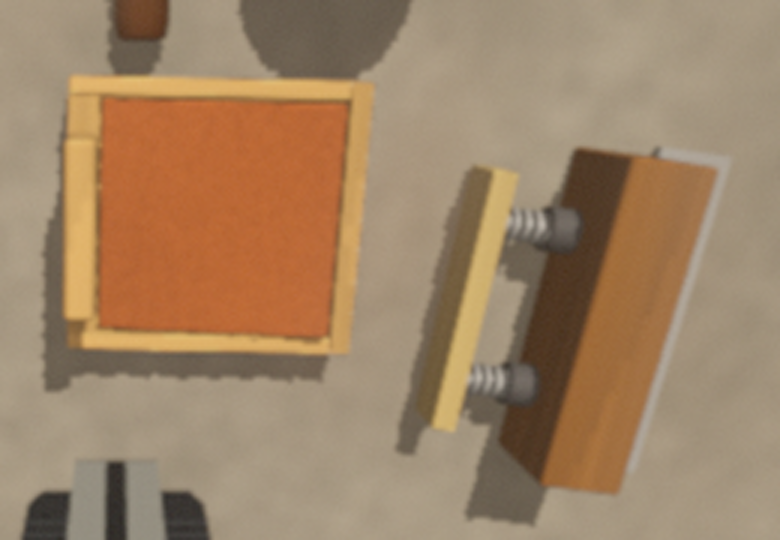

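```bash
python3 - <<'E'
from h import *
P=vision.camera_params("wrist")
def yaw(v): return np.arctan2(v[1],v[0])
def ed(n,a,b,z):
    a,b=[onplane((280+q[0]/3,90+q[1]/3),P,z) for q in (a,b)]
    print(n,np.round((a+b)/2,4),"len",np.linalg.norm(a-b).round(4),"yaw",(yaw(a-b)-np.pi/2).round(3))
ed("padtop",(491,168),(433,428),.034)
ed("padbot",(478,168),(417,412),.004)
ed("block",(632,155),(545,487),.056)
ed("tray far",(373,83),(349,353),.029)
ed("tray left",(70,77),(373,83),.029)
ed("tray right",(70,347),(349,353),.029)
ed("grip top near",(66,138),(64,318),.071)
E
```

```text
padtop [6.715e-01 2.000e-04 3.400e-02] len 0.1298 yaw 0.049
padbot [ 0.6755 -0.0023  0.004 ] len 0.13 yaw 0.018
block [0.7229 0.0014 0.056 ] len 0.1599 yaw 0.051
tray far [0.6162 0.0295 0.029 ] len 0.129 yaw 0.146
tray left [0.5384 0.0836 0.029 ] len 0.1383 yaw -4.571
tray right [ 0.5572 -0.0438  0.029 ] len 0.1382 yaw -4.575
grip top near [0.4789 0.0113 0.071 ] len 0.0782 yaw 0.134
```

```bash
python3 -m creep '[[-0.001,0.044,0.04,0.02],[0,0.0434,0.05,0],[0,0,0.055,0],[0,0,0.055,0],[0,0,0.05,0],[0,0,0.033,0],[0,0,0,0],[0,0,0,0]]' 255; python3 -m creep '[[0,0,0.005,0],[0,0,0.003,0],[0,0,0.003,0],[0,0,0.002,0],[0,0,0,0],[0,0,0,0]]'
```

```text
clock: 5.5
tcp_pos: [0.5851, 0.024, 0.0508]
tcp_rot: [0.001, 0.656, 0.755, 0.001]
contact_force: [0.5, 0.1, 0.1]
grip_width: 0.007
clock: 6.25
tcp_pos: [0.5844, 0.024, 0.0362]
tcp_rot: [0.0, 0.656, 0.755, 0.0]
contact_force: [0.1, -0.1, 0.1]
grip_width: 0.0
```

```bash
python3 -m creep '[[0,0,0.003,0],[0,0,0.002,0],[0,0,0.002,0],[0,0,0,0]]'; python3 -m creep '[[0,0,0.001,0],[0,0,0.001,0],[0,0,0.001,0],[0,0,0,0]]'; python3 -m creep '[[0,0,0.001,0],[0,0,0,0],[0,0,0,0]]'
```

```text
clock: 6.75
tcp_pos: [0.5844, 0.024, 0.0291]
tcp_rot: [0.0, 0.656, 0.755, 0.0]
contact_force: [2.5, 0.1, 3.3]
grip_width: -0.003
clock: 7.25
tcp_pos: [0.5843, 0.024, 0.026]
tcp_rot: [-0.0, 0.656, 0.755, -0.0]
contact_force: [4.2, 0.2, 4.0]
grip_width: -0.0
clock: 7.62
tcp_pos: [0.5844, 0.024, 0.026]
tcp_rot: [0.0, 0.656, 0.755, 0.0]
contact_force: [-2.0, 0.2, 15.0]
grip_width: 0.004
```

```bash
python3 -m creep '[[0,0,0.001,0],[0,0,0,0],[0,0,0,0],[0,0,-0.04,0],[0,0,-0.05,0],[0.0005,-0.0507,-0.03,0],[0.0005,-0.05,0,0],[0,0,0,0],[0,0,0,0]]'; python3 -m creep '[[0,0,0,0]]' 0
python3 - <<'E'
from h import *
s=arm.observe();print(s["tcp_pos"],s["contact_force"])
P=vision.camera_params("wrist");im=vision.snapshot("wrist");cv2.imwrite("pics/w1.png",im);print(P["origin"])
for n in ["tray","tray_grip","tile"]:
    print(n,[(round(d["p"],2),np.round(c2w(d["at"],P),3).tolist()) for d in finder.tip_of(n,"wrist")])
E
```

```text
clock: 8.75
tcp_pos: [0.4844, 0.0109, 0.1438]
tcp_rot: [-0.0, 0.656, 0.755, -0.0]
contact_force: [0.5, -0.9, 0.1]
grip_width: 0.005
clock: 8.88
tcp_pos: [0.4849, 0.011, 0.1436]
tcp_rot: [-0.001, 0.656, 0.755, -0.0]
contact_force: [0.2, 0.2, 0.1]
grip_width: 0.199
[0.48485103 0.01101231 0.14355045] [0.2396766  0.2120594  0.13228748]
[0.47506266 0.08157595 0.28575436]
tray [(0.81, [0.314, -0.144, -0.001]), (0.72, [0.339, 0.082, -0.005])]
tray_grip [(0.98, [0.268, -0.108, 0.049]), (0.89, [0.287, 0.044, 0.049]), (0.8, [0.487, 0.01, 0.049])]
tile [(0.75, [0.548, 0.02, 0.015])]
```

View pics/w1.png

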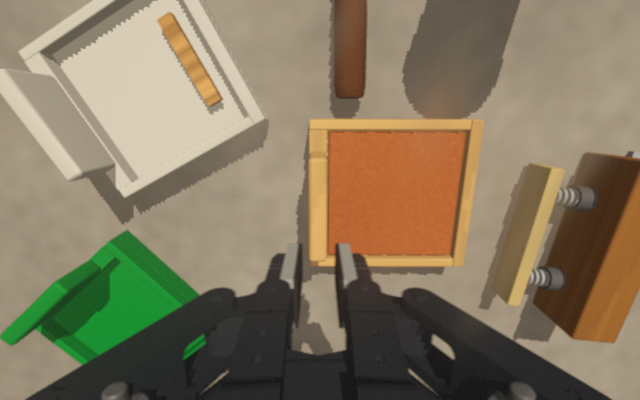

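The tile now looks level, with an even shadow gap all round. The grip board is at columns 310–327, between the open fingers. I descend and pinch it.

```bash
python3 -m creep '[[0,0,0,0],[0,0,0,0],[0,0,0,0],[0,0,0,0],[0,0,0.045,0],[0,0,0.04,0],[0,0,0.02,0],[0,0,0,0],[0,0,0,0]]' 0;python3 -m creep '[[0,0,0,0],[0,0,0,0],[0,0,0,0],[0,0,0,0],[0,0,0,0],[0,0,0,0],[0,0,0,0],[0,0,0,0]]' 255
python3 - <<'E'
from h import *
P=vision.camera_params("wrist");im=vision.snapshot("wrist")
a=im
b=vision.snapshot("side")[130:290,230:470]
b=cv2.resize(b,(600,400));cv2.imwrite("pics/g.png",cv2.resize(np.hstack([a,b]),(800,258)))
s=arm.observe();print(s["tcp_pos"],s["contact_force"],s["grip_width"])
for c in["wrist","side"]:
  P=vision.camera_params(c)
  for n in ["tray","tray_grip","tile","pad_face"]:
    print(n,[(round(d["p"],2),np.round(c2w(d["at"],P),3).tolist()) for d in finder.tip_of(n,c)])
E
```

```text
clock: 10.2
tcp_pos: [0.485, 0.0109, 0.0403]
tcp_rot: [0.0, 0.656, 0.755, 0.0]
contact_force: [-0.1, -0.4, 0.5]
grip_width: 1.002
clock: 11.2
tcp_pos: [0.4845, 0.0109, 0.0394]
tcp_rot: [0.0, 0.656, 0.755, -0.0]
contact_force: [-3.7, -1.0, 5.8]
grip_width: 0.153
[0.48446684 0.01093059 0.03936563] [-3.24090108 -0.69255332  5.55054696] 0.15733772097967902
tray [(0.87, [0.341, 0.08, -0.004])]
tray_grip [(0.94, [0.488, 0.009, 0.053])]
tile [(0.68, [0.553, 0.02, 0.013])]
pad_face [(0.75, [0.671, -0.002, 0.017])]
tray [(0.57, [0.315, -0.149, -0.0]), (0.56, [0.548, 0.023, -0.0]), (0.56, [0.339, 0.079, -0.001])]
tray_grip [(0.63, [0.268, -0.101, 0.049]), (0.57, [0.485, 0.007, 0.05]), (0.57, [0.286, 0.046, 0.049])]
tile [(0.65, [0.547, 0.019, 0.011])]
pad_face [(0.79, [0.678, 0.005, 0.015]), (0.51, [0.612, -0.229, -0.001])]
```

View pics/g.png

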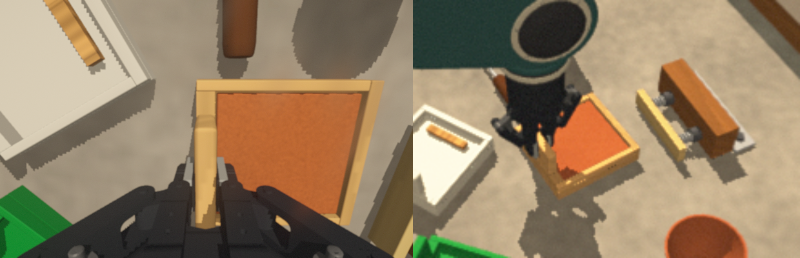

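The grip holds: the opening of about 13 mm matches the 14 mm board. Now I turn the tray square and slide it to just short of the pad.

```bash
python3 -m creep '[[0,0,0,0.024],[0,0,0,0.024],[0,0,0,0.024],[0,0,0,0.023],[0,0,0,0],[-0.0024,0.0055,0,0],[-0.0024,0.0055,0,0],[-0.0024,0.0055,0,0],[-0.0024,0.0055,0,0],[-0.0024,0.0055,0,0],[-0.0024,0.0055,0,0],[-0.0024,0.0055,0,0],[-0.0024,0.0055,0,0],[0,0,0,0],[0,0,0,0]]' 255
python3 - <<'E'
from h import *
s=arm.observe();print(s["tcp_pos"],s["contact_force"],s["grip_width"])
P=vision.camera_params("wrist");im=vision.snapshot("wrist");cv2.imwrite("pics/w2.png",im)
im=im[60:360,250:640];cv2.imwrite("pics/w2c.png",cv2.resize(im,None,fx=2,fy=2,interpolation=cv2.INTER_CUBIC)[:600,:780])
np.save("Pw2.npy",P,allow_pickle=True)
for n in ["tray","tray_grip","tile","pad_face","stop"]:
    print(n,[(round(d["p"],2),np.round(c2w(d["at"],P),3).tolist()) for d in finder.tip_of(n,"wrist")])
E
```

```text
clock: 13.58
tcp_pos: [0.5295, -0.0063, 0.0394]
tcp_rot: [0.0, 0.691, 0.723, 0.0]
contact_force: [-1.1, 1.4, 6.6]
grip_width: 0.154
[ 0.52945654 -0.00627005  0.03941039] [-1.09232213  1.40071203  6.56891273] 0.15393551555869828
tray [(0.95, [0.314, -0.143, -0.005]), (0.16, [0.671, 0.0, 0.016])]
tray_grip [(0.71, [0.532, -0.005, 0.051])]
tile [(0.91, [0.596, -0.0, 0.013])]
pad_face [(0.82, [0.67, -0.002, 0.017])]
stop [(0.39, [0.594, -0.002, 0.016])]
```

View pics/w2c.png

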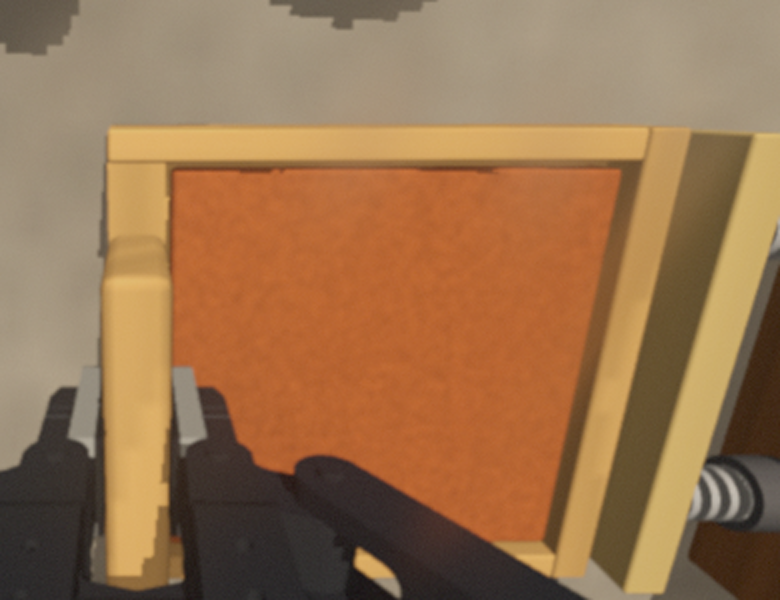

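The tray is parallel and close to the pad. In the crop its far edge runs (690,130)→(585,575) and the top front edge of the pad (752,137)→(628,590). I measure these.

```bash
python3 - <<'E'
from h import *
P=vision.camera_params("wrist")
def yaw(v): return np.arctan2(v[1],v[0])
def ed(n,a,b,z):
    a,b=[onplane((250+q[0]/2,60+q[1]/2),P,z) for q in (a,b)]
    print(n,np.round(a,4),np.round(b,4),np.round((a+b)/2,4),"len",np.linalg.norm(a-b).round(4),"yaw",(yaw(a-b)-np.pi/2).round(3))
ed("tray far",(690,130),(585,575),.029)
ed("padtop",(752,137),(628,590),.034)
ed("grip top",(105,280),(106,575),.071)
E
```

```text
tray far [0.6583 0.0647 0.029 ] [ 0.6651 -0.0629  0.029 ] [0.6617 0.0009 0.029 ] len 0.1279 yaw 0.053
padtop [0.6688 0.0639 0.034 ] [ 0.6743 -0.0634  0.034 ] [6.716e-01 2.000e-04 3.400e-02] len 0.1274 yaw 0.043
grip top [0.522  0.0334 0.071 ] [ 0.5242 -0.0322  0.071 ] [0.5231 0.0006 0.071 ] len 0.0656 yaw 0.034
```

```bash
python3 -m creep '[[0,0.003,0,0],[0,0.003,0,0],[0,0,0,0],[0,0,0,0]]'; python3 -m creep '[[0,0.003,0,0],[0,0.003,0,0],[0,0.003,0,0],[0,0,0,0],[0,0,0,0]]';python3 -m creep '[[0,0.003,0,0],[0,0,0,0],[0,0,0,0]]'; python3 -m creep '[[0,0.0025,0,0],[0,0,0,0],[0,0,0,0],[0,0,0,0]]'
```

```text
clock: 14.38
tcp_pos: [0.5348, -0.0061, 0.0393]
tcp_rot: [-0.0, 0.691, 0.723, -0.001]
contact_force: [-7.7, 0.4, 11.5]
grip_width: 0.152
clock: 15.0
tcp_pos: [0.5431, -0.0057, 0.0394]
tcp_rot: [-0.001, 0.691, 0.723, -0.001]
contact_force: [-17.0, 1.1, 16.1]
grip_width: 0.155
clock: 15.38
tcp_pos: [0.5458, -0.0055, 0.0394]
tcp_rot: [-0.001, 0.691, 0.722, -0.001]
contact_force: [-21.8, 0.7, 19.2]
grip_width: 0.153
clock: 15.88
tcp_pos: [0.5479, -0.0053, 0.0394]
tcp_rot: [-0.002, 0.691, 0.722, -0.002]
contact_force: [-26.5, 1.4, 22.4]
grip_width: 0.154
```

```bash
python3 - <<'E'
from h import *
s=arm.observe();print(s["tcp_pos"],s["contact_force"],s["grip_width"],s["wrist_torque"])
im=vision.snapshot("wrist")[60:360,250:640];c=vision.snapshot("scene")[190:330,270:450]
P=vision.camera_params("scene")
for c2 in["wrist","scene"]:
  P=vision.camera_params(c2)
  for n in ["tray","tray_grip","tile","pad_face"]:
    print(n,[(round(d["p"],2),np.round(c2w(d["at"],P),3).tolist()) for d in finder.tip_of(n,c2)][:2])
cv2.imwrite("pics/w3.png",cv2.resize(im,None,fx=2,fy=2,interpolation=cv2.INTER_CUBIC));cv2.imwrite("pics/s3.png",cv2.resize(c,None,fx=4,fy=4,interpolation=cv2.INTER_CUBIC))
E
```

```text
[ 0.54788086 -0.00534767  0.03935409] [-26.54338262   1.35975277  22.42401064] 0.15437347631257958 [ 0.27258628  3.57437479 -0.17054313]
tray []
tray_grip [(0.58, [0.551, -0.007, 0.053])]
tile [(0.83, [0.616, -0.002, 0.014])]
pad_face [(0.81, [0.679, 0.002, 0.017])]
tray [(0.9, [0.317, -0.147, 0.002]), (0.84, [0.336, 0.08, -0.003])]
tray_grip [(0.96, [0.266, -0.106, 0.047]), (0.94, [0.546, -0.007, 0.053])]
tile [(0.7, [0.611, -0.002, 0.018])]
pad_face [(0.72, [0.672, -0.002, 0.001])]
```

View pics/w3.png

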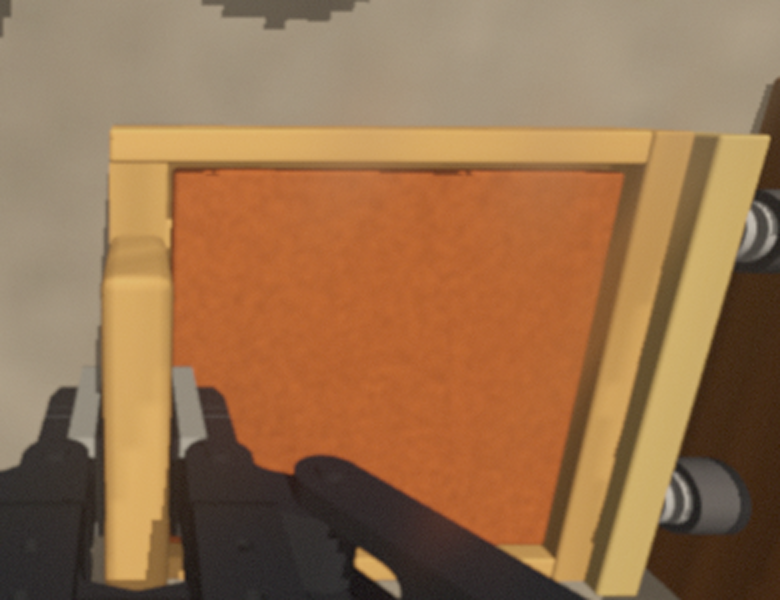

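View pics/s3.png

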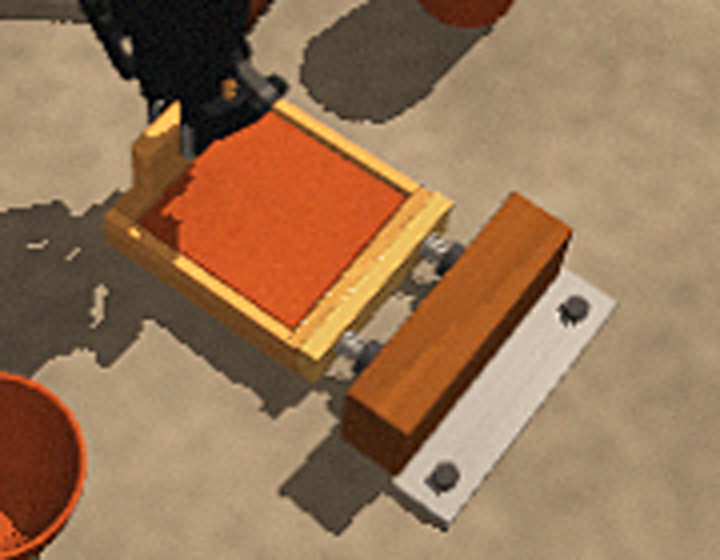

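Tray and pad are flush in the scene crop. In the wrist crop the far tray edge runs (694,133)→(590,580) and the pad edge (718,137)→(600,592). I compute the pad travel.

```bash
python3 - <<'E'
from h import *
P=vision.camera_params("wrist")
def ed(n,a,b,z):
    a,b=[onplane((250+q[0]/2,60+q[1]/2),P,z) for q in (a,b)]
    v=a-b;print(n,np.round((a+b)/2,4),"len",np.linalg.norm(v).round(4),"yaw",(np.arctan2(v[1],v[0])-np.pi/2).round(3))
ed("tray far",(694,133),(557,577),.029)
ed("tray far2",(694,133),(587,577),.029)
ed("padtop",(718,137),(600,592),.034)
P=vision.camera_params("scene")
q=lambda u,v,z:onplane((270+u/4,190+v/4),P,z)
for n,u,v,z in [("pad topL front?",418,190,.034),("pad R front",300,345,.034),("pad L back",455,203,.034),("pad R back",322,358,.034),("blkL",514,192,.056),("blkR",346,402,.056)]: print(n,np.round(q(u,v,z),4))
E
```

```text
tray far [0.676  0.0012 0.029 ] len 0.1276 yaw -0.02
tray far2 [0.6805 0.0014 0.029 ] len 0.1273 yaw 0.049
padtop [0.6814 0.0007 0.034 ] len 0.1274 yaw 0.042
pad topL front? [0.6728 0.0579 0.034 ]
pad R front [ 0.684  -0.0637  0.034 ]
pad L back [0.6942 0.0645 0.034 ]
pad R back [ 0.6978 -0.0621  0.034 ]
blkL [0.7212 0.0789 0.056 ]
blkR [ 0.729  -0.0834  0.056 ]
```

The pad is about 9–10 mm in, with the tray square within 0.01 rad and centred within 1 mm. I add 1 mm, settle and hand in.

```bash
python3 -m creep '[[0,0.001,0,0],[0,0,0,0],[0,0,0,0],[0,0,0,0],[0,0,0,0],[0,0,0,0]]'; python3 - <<'E'
from h import *
s0=arm.observe()["tcp_pos"];vision.snapshot("wrist");P=vision.camera_params("wrist")
for n in ["tray_grip","tile","pad_face"]: print(n,[(round(d["p"],2),np.round(c2w(d["at"],P),3).tolist()) for d in finder.tip_of(n,"wrist")][:2])
s=arm.observe();print(s["tcp_pos"],s["tcp_pos"]-s0,s["contact_force"],s["grip_width"],s["clock"])
arm.job_done()
E
```

```text
clock: 17.12
tcp_pos: [0.5486, -0.0053, 0.0394]
tcp_rot: [-0.002, 0.691, 0.722, -0.002]
contact_force: [-29.5, 1.6, 24.5]
grip_width: 0.154
tray_grip [(0.68, [0.55, -0.008, 0.05])]
tile [(0.76, [0.616, -0.001, 0.012])]
pad_face [(0.94, [0.683, -0.001, 0.019])]
[ 0.54856353 -0.00527765  0.03937876] [-2.22232691e-05  1.59333794e-05  1.48899329e-06] [-30.15156858   1.91707557  23.27960898] 0.15376535407961786 17.325
the job is handed in; nothing more can be done
```

I handed the job in at 17.3 s with the gripper still pinching the grip and pushing the tray against the stop. No verdict is reported.

**What I did:** I pressed the tile down with the closed fingers until they stopped at 26 mm with 15 N, the height of the level tile. Then I pinched the tray's grip from above, turned the tray square to the stop and slid it against the pad.

**Last checks:**
- **Pad:** the picture before the last 1 mm step put it about 9.8 mm in, and the arm then moved about 0.7 mm further. That makes about 10.5 mm, or roughly 10 to 11 N from the spring. The final network reading of the pad agrees: about 12 mm, good to about 4 mm.
- **Tray:** measured before that last step, it was square to the pad within about 0.01 rad and centred within about 1 mm. The arm was still at the end, with less than 0.03 mm of movement.
- **Tile:** it looked level after the press, with an even gap all round, but I had no direct reading of the cork strip.
- **Bystanders:** I did not measure the pots, tape roll or screwdriver at the end. The arm's moves stayed clear of them.

**One disagreement:** the wrist force along the push was about 30 N, well above the spring's 11 N. I put the difference down to bench friction, because the gripper also presses down with about 23 N. I relied on the measured pad position instead of that force.

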